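# Lay out the brake and hub job on its outline tiles

## Robot

A 7-joint arm with a two-finger parallel gripper is mounted at the origin on the work surface. World frame = base frame: x ahead of the robot, y to its left, z up, the work surface at z = 0. Lengths are in m, angles in rad, forces in N, time in s.
With the tool pointing down it reaches from about 0.4 to 0.85 m from the base axis. Payload 10.4 kg.
Tool frame: the origin (TCP) lies between the finger pads; the fingertips stand tip_extent ahead of it and the grasp point (between the pads) lies 2 mm behind it (tip_extent is the distance from the TCP to the fingertips, in m); z points along the fingers, y is the direction in which the jaws open and shut (so a half turn about z gives the same grasp; the last joint's range is limited). The gripper opens to 87 mm and grips with 3 to 60 N. Pads are 19 mm wide; open, the fingers measure 117 mm over their backs; the gripper's body (75 mm by 190 mm) begins 51 mm behind the grasp point.
Start: joints at [1.324, 0.332, -0.065, 1.46, 0.022, 1.35, -0.088], TCP at [0.139, -0.609, 0.24] pointing down, gripper open.
Joint ranges: [-2.6, 2.6], [-0.5, 2.12], [-1.47, 1.34], [0.16, 2.42], [-1.27, 4.41], [0.06, 2.06], [-2.6, 2.6]. Speed limits (rad/s): [2.22, 2.22, 2.79, 2.79, 3.14, 3.14, 3.14].

## Interface

Orientations are given as a unit quaternion [x, y, z, w].
In Python, from bench import read_state, camera, camera_params, close_job, tip_extent gives the robot as it stands. The module is installed in compiled form; this text tells all that it offers.
- The arm moves only by the tool send_rows, never from a script. Its argument "steps" is a list of rows, each a list of 7 numbers: the turn, a rotation vector about the tool's x, y, z in degrees, then the shift along the tool's x, y, z in m, then the gripper's target within -1 to 1 (shut at 1, half-way at 0, fully open at -1). In form: [[ax, ay, az, x, y, z, jaw], ...]. A call has exactly 10 rows; each row shifts and turns the pose as measured when the row begins, along the tool's axes as they then stand; what a row does not reach is not made up. A row lasts 1/10 s, in which the tool goes at most 50 mm and 8.59 degrees, less where a joint would pass 70% of its speed; a pose out of reach is approached as far as the arm can. A call with a gripper value outside its range is refused whole. The fingers move at their own pace and stop on an object; "force" is the grip in N (left out, the last holds). Time passes only in rows, so rows that do not move let the fingers close, or fill a call up. It gives the time, the measured TCP pose, the force and the opening at its end, in the units of the state.
- read_state(): the state, without advancing time (a new reading comes with each control period).
- camera(name): name is "scene" or "top" or "wrist"; returns (picture, depth): 384x512x3 uint8, blue, green, red; 384x512 float32, m along the optical axis (not along the pixel's ray), 0 where there is no reading.
- camera_params(name): a dict with "camera_matrix" (3x3 intrinsics, pixels), "dist" ([k1, k2, p1, p2, k3] as OpenCV has them; the pictures are not rectified), "world_from_camera" (4x4, takes a point from camera to world coordinates). Camera axes: x right, y down, z forward; pixel columns grow to the right and rows downward; lengths in m; the calibration is good to about 2 mm. A picture is of the moment at which its call begins: read the wrist's pose just before it. camera_params takes no time and is no camera call; for the wrist camera it gives the pose at the moment of the call.
- close_job(): hands the job in, once; it reports no verdict.
The state is a dict: "time": time; "joint_positions": joint angles; "joint_vel": joint speeds; "joint_torque": joint torques, N m; "ee_pos": TCP position; "eef_rot": TCP orientation; "ft_force": force on the tool from outside, world axes, zero at the start; "torque": the same for the moment, N m; "width": finger opening in m.
Only numpy, scipy, OpenCV 4.12 (cv2) and the standard library are available. Lean on these libraries where they do the work, as an engineer would, in place of code of your own. Each camera call takes 0.05 s, during which the arm holds its last target.

## Task

Lay out the parts for a brake and hub job: set the large bearing, the small bearing, the brake pad and the pressure gauge each flat on the black tile that carries its own silhouette, centred on the silhouette so that it covers it. Turn the brake pad to lie along its silhouette (either way round) and the gauge, dial up, so that its stem points as its silhouette's does, and leave all four released and at rest.

Things in the scene. Friction and masses are not known exactly. Their poses are not given: they have to be found in the camera images.
- bearing_large_center (a point): the larger of two steel ball bearings lying flat: ring 60 mm outside diameter, 30 mm bore, 20 mm high, black seal ring on top, 0.25 kg. Point: its centre, 10 mm above its underside. z up; its yaw means nothing. At the start it lies on the bench.
- bearing_small_center (a point): the smaller steel ball bearing lying flat: ring 40 mm outside diameter, 17 mm bore, 16 mm high, black seal ring on top, 0.09 kg. Point: its centre, 8 mm above its underside. z up; its yaw means nothing. At the start it lies on the bench.
- brake_pad_center (a point): brake pad lying flat, 90 mm long (x) and 44 mm wide (y), 18 mm high: a dark steel backing plate 6 mm thick (66 x 44 mm, with a 12 mm ear 24 mm wide at each end) under two brown friction blocks that together span 58 x 38 mm. 0.28 kg. It looks the same turned by half a turn. Point: its centre, 9 mm above its underside. x along its length, y across, z up. At the start it lies on the bench, its x within about 0.7 rad of world x.
- gauge_center (a point): pressure gauge lying on its back, white dial up: round steel case 50 mm diameter and 30 mm high, with a brass threaded stem standing out sideways 27 mm from the rim, at half height. 0.16 kg. Point: the centre of the round case, 15 mm above its underside. The stem points along -x, z up. At the start it lies on the bench, its x within about 0.7 rad of world x.
- gauge_stem_tip (a point): the end of the gauge's brass stem, 52 mm from the case's centre along its -x, 15 mm above the underside; axes as the gauge's.
- tile_large_outline (a point): fixed black rubber tile, 110 (its x) x 80 (its y) x 4 mm thick, flat on the bench, with a flat printed light-grey silhouette and nothing standing up. Silhouette: a ring, 61 mm outside and 29 mm inside diameter (the large bearing's). Point: the centre of the silhouette, on the tile's top face, 4 mm above the bench. z up; the tile's yaw is within about 0.25 rad of the world axes.
- tile_small_outline (a point): fixed black rubber tile, 110 (its x) x 80 (its y) x 4 mm thick, flat on the bench, with a flat printed light-grey silhouette and nothing standing up. Silhouette: a ring, 41 mm outside and 16 mm inside diameter (the small bearing's). Point: the centre of the silhouette, on the tile's top face, 4 mm above the bench. z up; the tile's yaw is within about 0.25 rad of the world axes.
- tile_pad_outline (a point): fixed black rubber tile, 110 (its x) x 80 (its y) x 4 mm thick, flat on the bench, with a flat printed light-grey silhouette and nothing standing up. Silhouette: the brake pad's, a 67 x 45 mm rectangle with a small ear at each end, 91 mm long in all along x. Point: the centre of the silhouette, on the tile's top face, 4 mm above the bench. z up; the tile's yaw is within about 0.25 rad of the world axes.
- tile_gauge_outline (a point): fixed black rubber tile, 110 (its x) x 80 (its y) x 4 mm thick, flat on the bench, with a flat printed light-grey silhouette and nothing standing up. Silhouette: the gauge's, a 51 mm disc with a short stem that points along -x. Point: the centre of the disc (13 mm to +x of the tile's middle), on the tile's top face, 4 mm above the bench. z up; the tile's yaw is within about 0.25 rad of the world axes.
Mind the look-alikes: they are no part of the job. What is shaped like the part that bears brake_pad_center but pink or yellow is not meant.

How it is judged:
At the end, for the whole second after the job is handed in: Each part lies flat (0.12 rad) and still on its own tile (height within 3 mm), its centre within 12 mm of its silhouette's; pad and gauge turned within 0.25 rad of their silhouettes, the pad either way round, the gauge's stem on its own side (horizontal distance between bearing_large_center and tile_large_outline below 0.012 m and z of bearing_large_center in the frame of tile_large_outline between 0.007 and 0.013 m and angle between each of bearing_large_center, bearing_small_center, brake_pad_center, gauge_center's own z axis and vertical below 0.12 rad and linear speed of each of bearing_large, bearing_small, brake_pad, gauge below 0.02 m/s and horizontal distance between bearing_small_center and tile_small_outline below 0.012 m and z of bearing_small_center in the frame of tile_small_outline between 0.005 and 0.011 m and horizontal distance between brake_pad_center and tile_pad_outline below 0.012 m and z of brake_pad_center in the frame of tile_pad_outline between 0.006 and 0.012 m and angle between the x axis of brake_pad_center and the x axis of tile_pad_outline, either way round below 0.25 rad and horizontal distance between gauge_center and tile_gauge_outline below 0.012 m and z of gauge_center in the frame of tile_gauge_outline between 0.012 and 0.018 m and angle between the x axis of gauge_center and the x axis of tile_gauge_outline, either way round below 0.25 rad and x of gauge_stem_tip in the frame of tile_gauge_outline below -0.03 m); the robot touches nothing.
It also fails if it takes over 99 s, if anything falls off the work surface, if the arm or the gripper's body presses on something with over 40 N, if the wrist force passes 120 N, or if a joint passes its speed limit or range.

## Working session

There is one attempt and no reset: what is moved stays moved. The work goes in short steps, Python scripts to look and compute and a tool call to move; the robot and the scene stay as the last step left them, time stands still between calls to the robot, and variables do not carry over. Pictures are saved under pics/ and viewed, and the job is handed in when it is done.

Besides the shell and the picture viewer there is one more tool, called after "Request:" by a JSON object that holds its "api" and its "payload". send_rows: Moves the arm, as the interface text tells. Its arguments: {"type":"object","properties":{"steps":{"type":"array"},"force":{"type":"number"}},"required":["steps"]}

```bash
mkdir -p pics
python3 - <<'E'
from bench import *
import cv2, numpy as np
s=read_state(); print({k:np.round(v,4).tolist() for k,v in s.items()}); print(tip_extent if not callable(tip_extent) else tip_extent())
for n in ["scene","top"]:
    p,d=camera(n); c=camera_params(n); cv2.imwrite(f"pics/{n}0.png",p); np.savez(f"{n}0.npz",p=p,d=d,**{k:np.array(v) for k,v in c.items()})
    print(n,np.round(c["camera_matrix"],2).tolist(),np.round(c["dist"],4).tolist(),np.round(c["world_from_camera"],4).tolist())
E
```

```text
{'time': 0.0, 'joint_positions': [1.3244, 0.3329, -0.0647, 1.4609, 0.0216, 1.3499, -0.0885], 'joint_vel': [0.0002, -0.0001, -0.0011, -0.0003, -0.0001, 0.001, -0.0003], 'joint_torque': [0.0002, -62.3257, 0.0247, -38.99, -0.0614, 0.0395, 0.0001], 'ee_pos': [0.1386, -0.6091, 0.2388], 'eef_rot': [0.9937, 0.1117, -0.0001, -0.0007], 'ft_force': [-0.0286, -0.0823, -0.3222], 'torque': [-0.0036, 0.0395, 0.0329], 'width': 0.0868}
0.017
scene [[462.44, 0.0, 251.6], [0.0, 462.44, 184.2], [0.0, 0.0, 1.0]] [0.0506, 0.0, 0.0, 0.0, 0.0] [[0.8503, 0.4137, -0.3255, 0.8488], [0.5262, -0.6813, 0.5088, -0.6259], [-0.0113, -0.6039, -0.797, 0.9391], [0.0, 0.0, 0.0, 1.0]]
top [[462.44, 0.0, 266.0], [0.0, 462.44, 201.08], [0.0, 0.0, 1.0]] [-0.0138, 0.0, 0.0, 0.0, 0.0] [[0.0116, -0.9956, 0.0929, 0.3236], [-0.9997, -0.0136, -0.0209, -0.0444], [0.022, -0.0926, -0.9955, 1.3906], [0.0, 0.0, 0.0, 1.0]]
```

View pics/scene0.png

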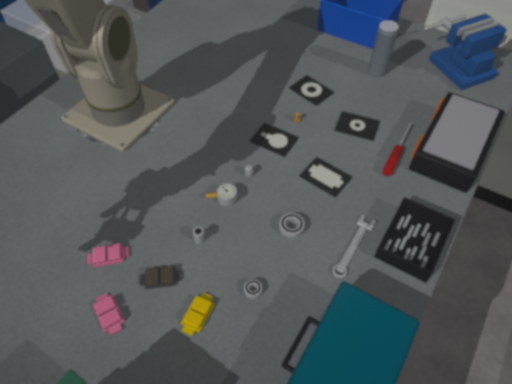

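View pics/top0.png

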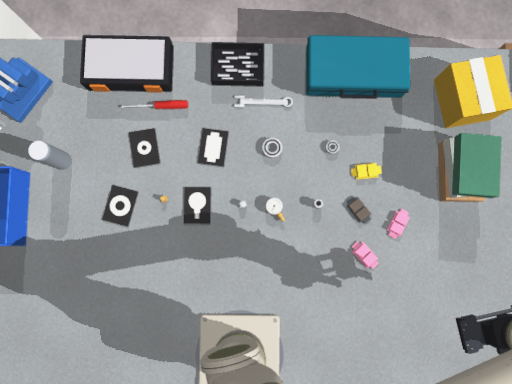

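The overview shows the tiles at top-picture pixels (144,148), (120,206), (213,147) and (197,204). The large bearing is at (272,147), the small one at (333,147), the dark brown pad at (359,209) and the gauge at (275,206). Next I measure from both views.

```bash
cat > h.py <<'E'
import numpy as np, cv2
from scipy.spatial.transform import Rotation as R
def load(f):
    z=np.load(f); return z['p'],z['d'],dict(camera_matrix=z['camera_matrix'],dist=z['dist'],world_from_camera=z['world_from_camera'])
def rays(uv,c):
    n=cv2.undistortPoints(np.array(uv,float).reshape(-1,1,2),np.array(c['camera_matrix']),np.array(c['dist'])).reshape(-1,2)
    T=np.array(c['world_from_camera']); d=np.c_[n,np.ones(len(n))]@T[:3,:3].T
    return T[:3,3],d
def at_z(uv,c,z):
    o,d=rays(uv,c); t=(z-o[2])/d[:,2]; return o+d*t[:,None]
def proj(P,c):
    T=np.linalg.inv(np.array(c['world_from_camera']))
    return cv2.projectPoints(np.array(P,float).reshape(-1,3),cv2.Rodrigues(T[:3,:3])[0],T[:3,3],np.array(c['camera_matrix']),np.array(c['dist']))[0].reshape(-1,2)
def tri(obs):
    A=np.zeros((3,3));b=np.zeros(3)
    for uv,c in obs:
        o,d=rays([uv],c); d=d[0]/np.linalg.norm(d[0]); M=np.eye(3)-np.outer(d,d); A+=M;b+=M@o
    return np.linalg.solve(A,b)
def cloud(d,c):
    v,u=np.mgrid[:d.shape[0],:d.shape[1]]; uv=np.c_[u.ravel(),v.ravel()].astype(float)
    o,r=rays(uv,c); return (o+r*d.reshape(-1,1)).reshape(*d.shape,3)
def warp(p,c,x0,x1,y0,y1,z,res=0.0005):
    # orthophoto: rows: x decreasing downward, cols: y decreasing rightward
    xs=np.arange(x1,x0,-res); ys=np.arange(y1,y0,-res)
    Y,X=np.meshgrid(ys,xs); uv=proj(np.c_[X.ravel(),Y.ravel(),np.full(X.size,z)],c).reshape(*X.shape,2).astype(np.float32)
    return cv2.remap(p,uv[...,0],uv[...,1],cv2.INTER_CUBIC)
E
python3 - <<'E'
from h import *
p,d,c=load('top0.npz'); ps,ds,cs=load('scene0.npz')
X=cloud(d,c)
T={'tL':(120,206),'tS':(144,148),'tP':(213,147),'tG':(197,204),'bL':(272,147),'bS':(333,147),'pad':(359,209),'g':(275,206)}
S={'tL':(311,90),'tS':(357,125),'tP':(326,176),'tG':(275,139),'bL':(291,222),'bS':(253,287),'pad':(160,276),'g':(227,191)}
for k in T:
    u,v=T[k]; print(k,'depth',np.round(X[v,u],3),'tri',np.round(tri([(T[k],c),(S[k],cs)]),3))
for uv in [(243,204),(318,203),(164,199),(366,171),(300,120)]: print(uv,np.round(X[uv[1],uv[0]],3))
o=warp(p,c,0.35,0.72,-0.35,0.35,0.01,0.001); cv2.imwrite('pics/ortho0.png',o)
E
```

```text
tL depth [0.432 0.364 0.003] tri [0.432 0.364 0.003]
tS depth [0.609 0.298 0.006] tri [0.609 0.298 0.006]
tP depth [0.616 0.09  0.004] tri [0.616 0.09  0.007]
tG depth [0.441 0.133 0.008] tri [0.441 0.133 0.007]
bL depth [ 0.618 -0.09   0.005] tri [ 0.613 -0.089  0.027]
bS depth [ 0.623 -0.278 -0.004] tri [ 0.619 -0.273  0.021]
pad depth [ 0.433 -0.355  0.005] tri [ 0.432 -0.353  0.014]
g depth [ 0.436 -0.1    0.032] tri [ 0.437 -0.098  0.034]
(243, 204) [ 0.441 -0.005  0.026]
(318, 203) [ 0.446 -0.226  0.035]
(164, 199) [0.453 0.229 0.023]
(366, 171) [ 0.548 -0.375  0.011]
(300, 120) [ 0.705 -0.175 -0.   ]
```

View pics/ortho0.png

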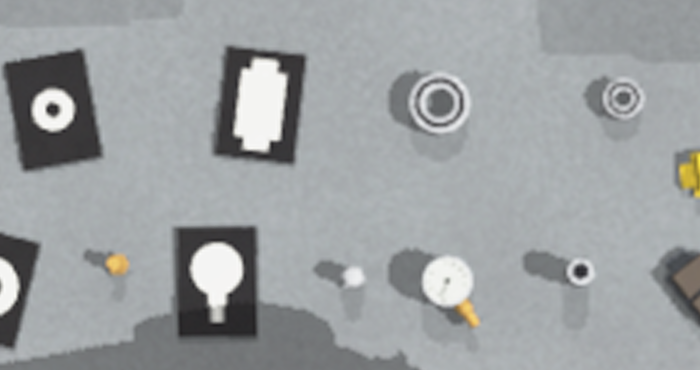

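```bash
cat > fit.py <<'E'
from h import *
p,d,c=load('top0.npz')
res=0.0005
def seg(box,z,mask):
    o=warp(p,c,*box,z,res); m=mask(o.astype(int)).astype(np.uint8)
    n,l,st,ce=cv2.connectedComponentsWithStats(m); 
    return o,l,st,ce
def toW(pt,box): return box[1]-pt[1]*res, box[3]-pt[0]*res
tiles={'tL':(.432,.364),'tS':(.609,.298),'tP':(.616,.09),'tG':(.441,.133)}
for k,(x,y) in tiles.items():
    b=(x-.08,x+.08,y-.08,y+.08)
    o,l,st,ce=seg(b,0.004,lambda o:o.max(2)<100)
    # tile: fill dark comp + hole
    i=1+np.argmax(st[1:,4]); m=(l==i).astype(np.uint8)
    cn,_=cv2.findContours(m,cv2.RETR_EXTERNAL,cv2.CHAIN_APPROX_NONE); cn=max(cn,key=cv2.contourArea)
    r=cv2.minAreaRect(cn); B=cv2.boxPoints(r); W=np.array([toW(q,b) for q in B])
    e=[W[1]-W[0],W[2]-W[1]]; e=max(e,key=np.linalg.norm); e=e*np.sign(e[0])
    f=np.zeros_like(m); cv2.drawContours(f,[cn],-1,1,-1)
    f=cv2.erode(f,np.ones((9,9)))
    s=((o.max(2)>130)&(f>0)).astype(np.uint8)
    n,ll,s2,c2=cv2.connectedComponentsWithStats(s); j=1+np.argmax(s2[1:,4])
    print(k,'rect',np.round(toW(r[0],b),4),'size',np.round(np.array(r[1])*res,4),'yaw',round(np.arctan2(e[1],e[0]),3),'sil centroid',np.round(toW(c2[j],b),4),'area',s2[j,4]*res**2*1e6)
    if k=='tG':
        h,=[cv2.HoughCircles(cv2.GaussianBlur(cv2.cvtColor(o,cv2.COLOR_BGR2GRAY),(9,9),2),cv2.HOUGH_GRADIENT,1,100,param1=100,param2=15,minRadius=46,maxRadius=58)]
        print('  disc',[ (np.round(toW(q,b),4),q[2]*res*2) for q in h[0]])
    cv2.imwrite(f'pics/fit_{k}.png',o)
for k,(x,y),z,(r0,r1) in [('bL',(.614,-.089),.02,(27,33)),('bS',(.62,-.274),.016,(17,23)),('g',(.437,-.098),.03,(22,28))]:
    b=(x-.06,x+.06,y-.06,y+.06); o=warp(p,c,*b,z,res)
    h=cv2.HoughCircles(cv2.GaussianBlur(cv2.cvtColor(o,cv2.COLOR_BGR2GRAY),(9,9),2),cv2.HOUGH_GRADIENT,1,100,param1=80,param2=12,minRadius=int(r0/.5),maxRadius=int(r1/.5))
    print(k,[ (np.round(toW(q,b),4),q[2]*res*2) for q in h[0]]); cv2.imwrite(f'pics/fit_{k}.png',o)
x,y=.437,-.1;b=(x-.07,x+.05,y-.06,y+.06);o,l,st,ce=seg(b,.02,lambda o:(o[...,2]-o[...,0]>60)); i=1+np.argmax(st[1:,4]); print('stem centroid',np.round(toW(ce[i],b),4),st[i])
x,y=.432,-.353;b=(x-.07,x+.07,y-.07,y+.07);o,l,st,ce=seg(b,.012,lambda o:(o.max(2)<110)); cv2.imwrite('pics/fit_pad.png',o)
tilesout=np.hstack([cv2.resize(cv2.imread(f'pics/fit_{k}.png'),(200,200)) for k in ['bL','bS','g','pad']]); cv2.imwrite('pics/fit_all.png',tilesout)
E
python3 fit.py
```

```text
tL rect [0.4344 0.3649] size [0.0821 0.1101] yaw -0.247 sil centroid [0.4347 0.3644] area 2657.9999999999995
tS rect [0.6114 0.2994] size [0.1105 0.0819] yaw 0.181 sil centroid [0.6118 0.2988] area 1372.9999999999998
tP rect [0.6164 0.0914] size [0.081 0.11 ] yaw -0.116 sil centroid [0.6169 0.0905] area 4018.0
tG rect [0.4369 0.1344] size [0.1133 0.0813] yaw 0.015 sil centroid [0.4462 0.1344] area 2700.5
  disc [(array([0.4518, 0.1347], dtype=float32), np.float32(0.0538))]
bL [(array([ 0.6163, -0.0892], dtype=float32), np.float32(0.061300002))]
bS [(array([ 0.6213, -0.2718], dtype=float32), np.float32(0.040900003))]
g [(array([ 0.4372, -0.0962], dtype=float32), np.float32(0.049400005))]
stem centroid [ 0.407  -0.1172] [ 131  134   46   54 1262]
```

View pics/fit_all.png

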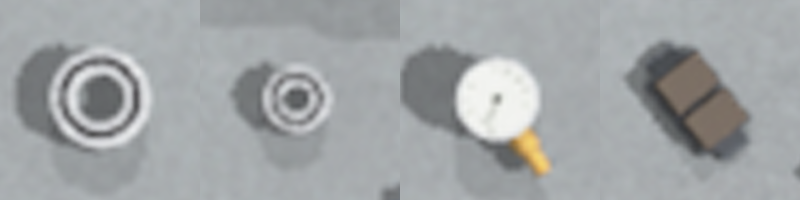

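```bash
cat > go.py <<'E'
from h import *
def delta(s,x,y,z,yaw):
    """full delta to target in tool axes: (az deg to turn about tool z first, plus tilt fix), shift in CURRENT axes and shift in TURNED axes"""
    Rc=R.from_quat(s['eef_rot']); 
    Rt=R.from_matrix(np.array([[np.cos(yaw),np.sin(yaw),0],[np.sin(yaw),-np.cos(yaw),0],[0,0,-1]]))
    rv=(Rc.inv()*Rt).as_rotvec(degrees=True)
    dw=np.array([x,y,z])-np.array(s['ee_pos'])
    return rv, Rc.inv().apply(dw), Rt.inv().apply(dw)
def show(x,y,z,yaw):
    from bench import read_state
    s=read_state(); rv,a,b=delta(s,x,y,z,yaw); M=R.from_quat(s['eef_rot']).as_matrix()
    print('t',round(s['time'],2),'pos',np.round(s['ee_pos'],4),'yaw',round(np.arctan2(M[1,0],M[0,0]),4),'tiltdeg',round(np.degrees(np.arccos(-M[2,2])),2),'w',round(s['width'],4),'F',np.round(s['ft_force'],1),'q',np.round(s['joint_positions'],2))
    print('rotvec deg',np.round(rv,2),'shift cur axes',np.round(a,4),'shift turned axes',np.round(b,4))
if __name__=='__main__':
    import sys; show(*map(float,sys.argv[1:5]))
E
python3 - <<'E'
from h import *
from bench import *
c=camera_params('wrist'); s=read_state(); T=np.array(c['world_from_camera'])
M=np.eye(4);M[:3,:3]=R.from_quat(s['eef_rot']).as_matrix();M[:3,3]=s['ee_pos']
print(np.round(np.linalg.inv(M)@T,4),np.round(c['camera_matrix'],1).tolist(),c['dist'])
p,d,c=load('top0.npz');x,y=.432,-.353;b=(x-.07,x+.07,y-.07,y+.07);o=warp(p,c,*b,.018).astype(int)
m=((o[...,2]-o[...,0]>12)&(o.max(2)<150)).astype(np.uint8)
n,l,st,ce=cv2.connectedComponentsWithStats(cv2.morphologyEx(m,cv2.MORPH_CLOSE,np.ones((15,15)))); i=1+np.argmax(st[1:,4])
r=cv2.minAreaRect(np.argwhere(l==i)[:,::-1].astype(np.float32)); print(r, b[1]-r[0][1]*.0005,b[3]-r[0][0]*.0005)
E
python3 go.py 0.432 -0.353 0.24 0.65
```

```text
[[ 3.000e-04 -9.609e-01 -2.769e-01  7.580e-02]
 [ 1.000e+00 -0.000e+00  1.300e-03 -4.000e-04]
 [-1.300e-03 -2.769e-01  9.609e-01 -1.453e-01]
 [ 0.000e+00  0.000e+00  0.000e+00  1.000e+00]] [[285.7, 0.0, 253.3], [0.0, 285.7, 194.5], [0.0, 0.0, 1.0]] [-0.04203019  0.          0.          0.          0.        ]
((138.80343627929688, 142.328857421875), (118.7449951171875, 74.2925796508789), 51.24837112426758) 0.43083557128906247 -0.3524017181396484
t 0.1 pos [ 0.1387 -0.6091  0.2388] yaw 0.2239 tiltdeg 0.07 w 0.0871 F [ 0.1 -0.7  0.9] q [ 1.32  0.33 -0.06  1.46  0.02  1.35 -0.09]
rotvec deg [-7.000e-02 -1.000e-02 -2.441e+01] shift cur axes [ 0.3429 -0.1846 -0.0009] shift turned axes [ 0.3885 -0.0263 -0.0012]
```

Request:
{"api": "send_rows", "payload": {"steps": [[0,0,-8.5,0,0,0,-1],[0,0,-8.5,0,0,0,-1],[0,0,-8.5,0,0,0,-1],[0,0,0,0.048,-0.0035,0,-1],[0,0,0,0.048,-0.0035,0,-1],[0,0,0,0.048,-0.0035,0,-1],[0,0,0,0.048,-0.0035,0,-1],[0,0,0,0.048,-0.0035,0,-1],[0,0,0,0.048,-0.0035,0,-1],[0,0,0,0.048,-0.0035,0,-1]], "force": 20}}

```text
time: 1.1
ee_pos: [0.3841, -0.3738, 0.2338]
eef_rot: [0.944, 0.329, -0.002, -0.004]
ft_force: [0.3, -1.8, 0.1]
width: 0.0867
```

```bash
python3 go.py 0.431 -0.3524 0.15 0.676
```

```text
t 1.1 pos [ 0.3841 -0.3738  0.2338] yaw 0.6713 tiltdeg 0.52 w 0.0867 F [ 0.3 -1.8  0.1] q [ 1.    0.17 -0.35  1.68  0.06  1.31 -0.26]
rotvec deg [-0.51  0.09 -0.27] shift cur axes [0.0502 0.0132 0.0836] shift turned axes [0.05   0.0126 0.0838]
```

Request:
{"api": "send_rows", "payload": {"steps": [[-0.5,0,-0.3,0.025,0.0065,0.04,-1],[0,0,0,0.025,0.0065,0.04,-1],[0,0,0,0,0,0.01,-1],[0,0,0,0,0,0,-1],[0,0,0,0,0,0,-1],[0,0,0,0,0,0,-1],[0,0,0,0,0,0,-1],[0,0,0,0,0,0,-1],[0,0,0,0,0,0,-1],[0,0,0,0,0,0,-1]]}}

```text
time: 2.1
ee_pos: [0.4372, -0.3488, 0.1465]
eef_rot: [0.942, 0.335, 0.002, 0.003]
ft_force: [0.8, 0.0, 0.1]
width: 0.0868
```

```bash
cat > wr.py <<'E'
from h import *; from bench import *; import sys
n=sys.argv[1]; c=camera_params('wrist'); p,d=camera('wrist')
np.savez(n+'.npz',p=p,d=d,**{k:np.array(v) for k,v in c.items()}); cv2.imwrite(f'pics/{n}.png',p)
E
python3 wr.py w1; python3 go.py 0.431 -0.3524 0.025 0.676
```

```text
t 2.15 pos [ 0.4372 -0.3488  0.1465] yaw 0.6827 tiltdeg 0.45 w 0.087 F [ 0.9  0.4 -0.5] q [ 0.92  0.28 -0.38  1.74  0.12  1.13 -0.39]
rotvec deg [ 0.44 -0.05  0.38] shift cur axes [-0.0072 -0.002   0.1214] shift turned axes [-0.0071 -0.0011  0.1215]
```

View pics/w1.png

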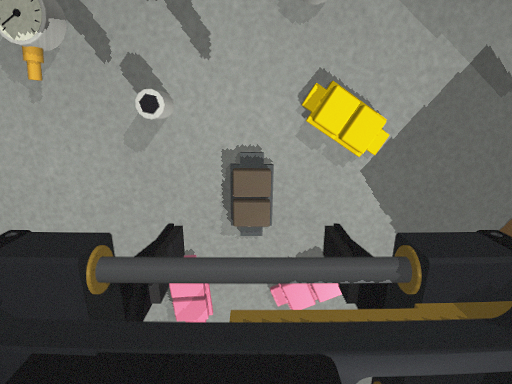

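The wrist view shows the dark pad at pixel (252,195), upright in the picture, so it's lined up with the jaws. The yellow and pink look-alikes are clear of it. Now I refine its pose and height.

```bash
cat > padfit.py <<'E'
from h import *
import sys
def padfit(f,x,y,z,f2=None):
    p,d,c=load(f);b=(x-.07,x+.07,y-.07,y+.07);o=warp(p,c,*b,z).astype(int)
    m=((o[...,2]-o[...,0]>12)&(o.max(2)<150)).astype(np.uint8)
    n,l,st,ce=cv2.connectedComponentsWithStats(cv2.morphologyEx(m,cv2.MORPH_CLOSE,np.ones((11,11)))); i=1+np.argmax(st[1:,4])
    cn=max(cv2.findContours((l==i).astype(np.uint8),cv2.RETR_EXTERNAL,cv2.CHAIN_APPROX_NONE)[0],key=cv2.contourArea)
    r=cv2.minAreaRect(cn);B=cv2.boxPoints(r); W=np.array([[b[1]-q[1]*.0005,b[3]-q[0]*.0005] for q in B])
    e=max([W[1]-W[0],W[2]-W[1]],key=np.linalg.norm); e*=np.sign(e[0])
    print(f,'c',np.round(W.mean(0),4),'size',np.round(np.array(r[1])*.0005,4),'yaw',round(np.arctan2(e[1],e[0]),3))
    X=cloud(d,c)
    q=proj([[W[:,0].mean(),W[:,1].mean(),z]],c)[0]
    return q,c
qs=[padfit(f,.431,-.352,.018) for f in ('w1.npz','top0.npz')]
print('tri',tri(qs))
p,d,c=load('w1.npz'); X=cloud(d,c); print('depth z',[np.round(X[v,u],4) for u,v in [(252,180),(252,212),(200,250)]])
E
python3 padfit.py; python3 - <<'E'
E
```

```text
w1.npz c [ 0.4314 -0.3521] size [0.0613 0.0378] yaw 0.671
top0.npz c [ 0.4308 -0.3524] size [0.0594 0.0371] yaw 0.676
tri [ 0.4309798  -0.35256492  0.01637537]
depth z [array([ 0.446 , -0.3412,  0.0169]), array([ 0.4207, -0.3617,  0.0194]), array([ 0.3437, -0.349 ,  0.0008])]
```

Request:
{"api": "send_rows", "payload": {"steps": [[0.4,0,0.5,-0.007,-0.001,0,-1],[0,0,0,0,0,0.03,-1],[0,0,0,0,0,0.03,-1],[0,0,0,0,0,0.03,-1],[0,0,0,0,0,0.02,-1],[0,0,0,0,0,0,-1],[0,0,0,0,0,0,-1],[0,0,0,0,0,0,-1],[0,0,0,0,0,0,-1],[0,0,0,0,0,0,-1]], "force": 25}}

```text
time: 3.15
ee_pos: [0.4305, -0.357, 0.0378]
eef_rot: [0.945, 0.328, 0.001, 0.002]
ft_force: [0.1, -0.1, 0.9]
width: 0.0871
```

```bash
python3 go.py 0.431 -0.3524 0.025 0.674
```

```text
t 3.15 pos [ 0.4305 -0.357   0.0378] yaw 0.6685 tiltdeg 0.32 w 0.0871 F [ 0.1 -0.1  0.9] q [ 0.91  0.41 -0.36  1.83  0.18  0.92 -0.43]
rotvec deg [ 0.32 -0.05 -0.32] shift cur axes [ 0.0033 -0.0034  0.0127] shift turned axes [ 0.0033 -0.0033  0.0128]
```

Request:
{"api": "send_rows", "payload": {"steps": [[0,0,-0.3,0.003,-0.003,0.012,-1],[0,0,0,0,0,0,-1],[0,0,0,0,0,0,1],[0,0,0,0,0,0,1],[0,0,0,0,0,0,1],[0,0,0,0,0,0,1],[0,0,0,0,0,0,1],[0,0,0,0,0,0,1],[0,0,0,0,0,0,1],[0,0,0,0,0,0,1]], "force": 25}}

```text
time: 4.15
ee_pos: [0.4317, -0.3528, 0.026]
eef_rot: [0.944, 0.331, 0.002, 0.003]
ft_force: [-0.4, -0.1, 0.3]
width: 0.0377
```

```bash
python3 go.py 0.431 -0.3524 0.125 0.674
```

```text
t 4.15 pos [ 0.4317 -0.3528  0.026 ] yaw 0.6744 tiltdeg 0.43 w 0.0377 F [-0.4 -0.1  0.3] q [ 0.9   0.43 -0.35  1.84  0.19  0.9  -0.43]
rotvec deg [ 0.42 -0.07  0.02] shift cur axes [-0.0001 -0.     -0.099 ] shift turned axes [-0.0003 -0.0007 -0.099 ]
```

Request:
{"api": "send_rows", "payload": {"steps": [[0,0,0,0,0,-0.03,1],[0.4,0,0,0,0,-0.04,1],[0,0,7.5,0,0,-0.03,1],[0,0,7.5,0,0,0,1],[0,0,7.5,0,0,0,1],[0,0,7.5,0,0,0,1],[0,0,7.5,0,0,0,1],[0,0,7.5,0,0,0,1],[0,0,0,0.01,-0.035,0,1],[0,0,0,0.01,-0.035,0,1]]}}

```text
time: 5.15
ee_pos: [0.4554, -0.2878, 0.1257]
eef_rot: [0.997, -0.077, -0.004, -0.002]
ft_force: [1.0, 0.7, -3.5]
width: 0.0378
```

```bash
python3 go.py 0.6169 0.0908 0.125 -0.116
```

```text
t 5.15 pos [ 0.4554 -0.2878  0.1257] yaw -0.1537 tiltdeg 0.47 w 0.0378 F [ 1.   0.7 -3.5] q [ 0.75  0.26 -0.31  1.81  0.09  1.09 -1.31]
rotvec deg [-0.19  0.43 -2.16] shift cur axes [ 0.1016 -0.3989  0.0012] shift turned axes [ 0.1166 -0.3947  0.0007]
```

Request:
{"api": "send_rows", "payload": {"steps": [[0,0.4,-2.2,0.0,0,0,1],[0,0,0,0.013,-0.044,0,1],[0,0,0,0.013,-0.044,0,1],[0,0,0,0.013,-0.044,0,1],[0,0,0,0.013,-0.044,0,1],[0,0,0,0.013,-0.044,0,1],[0,0,0,0.013,-0.044,0,1],[0,0,0,0.013,-0.044,0,1],[0,0,0,0.013,-0.044,0,1],[0,0,0,0.013,-0.044,0,1]]}}

```text
time: 6.15
ee_pos: [0.6177, 0.1024, 0.1224]
eef_rot: [0.998, -0.061, -0.003, -0.001]
ft_force: [0.6, -0.1, -1.9]
width: 0.0376
```

```bash
python3 go.py 0.6169 0.0908 0.125 -0.116
```

```text
t 6.15 pos [0.6177 0.1024 0.1224] yaw -0.1216 tiltdeg 0.39 w 0.0376 F [ 0.6 -0.1 -1.9] q [ 0.15  0.47 -0.5   1.57  0.23  1.17 -2.09]
rotvec deg [-0.07  0.39 -0.32] shift cur axes [ 0.0006  0.0116 -0.0026] shift turned axes [ 0.0005  0.0116 -0.0026]
```

Request:
{"api": "send_rows", "payload": {"steps": [[0,0.3,-0.3,0.0005,0.0115,0,1],[0,0,0,0,0,0.02,1],[0,0,0,0,0,0.02,1],[0,0,0,0,0,0.01,1],[0,0,0,0,0,0,1],[0,0,0,0,0,0,1],[0,0,0,0,0,0,1],[0,0,0,0,0,0,1],[0,0,0,0,0,0,1],[0,0,0,0,0,0,1]]}}

```text
time: 7.15
ee_pos: [0.6171, 0.102, 0.0712]
eef_rot: [0.999, -0.052, -0.001, -0.004]
ft_force: [-0.2, 0.5, -3.0]
width: 0.0375
```

```bash
python3 wr.py w2; python3 go.py 0.6169 0.0908 0.030 -0.116
```

```text
t 7.2 pos [0.6171 0.102  0.0713] yaw -0.1034 tiltdeg 0.42 w 0.0376 F [ 0.5  0.4 -3.6] q [ 0.14  0.52 -0.49  1.62  0.26  1.07 -2.09]
rotvec deg [-0.4   0.12  0.72] shift cur axes [0.0011 0.0114 0.0412] shift turned axes [0.0011 0.0111 0.0413]
```

View pics/w2.png

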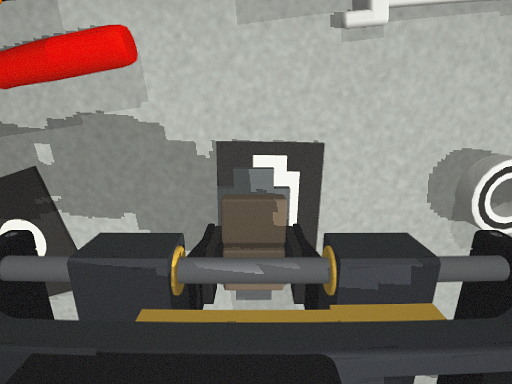

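The pad is about 11 mm to the left of its silhouette in the picture, which matches the readout. I correct that and lower it.

Request:
{"api": "send_rows", "payload": {"steps": [[-0.3,0,0.6,0.001,0.011,0,1],[0,0,0,0,0,0,1],[0,0,0,0,0,0.015,1],[0,0,0,0,0,0.01,1],[0,0,0,0,0,0.005,1],[0,0,0,0,0,0,1],[0,0,0,0,0,0,1],[0,0,0,0,0,0,1],[0,0,0,0,0,0,1],[0,0,0,0,0,0,1]]}}

```text
time: 8.2
ee_pos: [0.6165, 0.09, 0.038]
eef_rot: [0.998, -0.057, -0.001, -0.001]
ft_force: [-0.4, -0.0, -2.6]
width: 0.0378
```

```bash
python3 wr.py w3; python3 go.py 0.6169 0.0908 0.030 -0.116
```

```text
t 8.25 pos [0.6166 0.09   0.038 ] yaw -0.1147 tiltdeg 0.17 w 0.0376 F [ 0.   0.1 -2.5] q [ 0.15  0.56 -0.47  1.64  0.28  1.01 -2.1 ]
rotvec deg [-0.07  0.16  0.08] shift cur axes [ 0.0002 -0.0008  0.008 ] shift turned axes [ 0.0002 -0.0008  0.008 ]
```

View pics/w3.png

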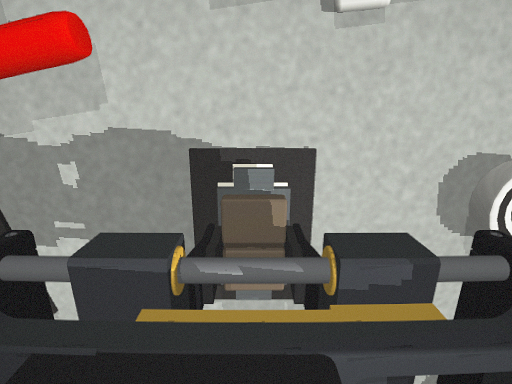

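The pad sits squarely over its silhouette. I set it down, release and lift.

Request:
{"api": "send_rows", "payload": {"steps": [[0,0,0,0,-0.0005,0.005,1],[0,0,0,0,0,0.0025,1],[0,0,0,0,0,0,1],[0,0,0,0,0,0,1],[0,0,0,0,0,0,-1],[0,0,0,0,0,0,-1],[0,0,0,0,0,0,-1],[0,0,0,0,0,0,-1],[0,0,0,0,0,-0.03,-1],[0,0,0,0,0,-0.05,-1]]}}

```text
time: 9.25
ee_pos: [0.614, 0.0897, 0.1067]
eef_rot: [0.998, -0.057, -0.005, 0.0]
ft_force: [0.4, -0.1, -0.3]
width: 0.0777
```

```bash
python3 go.py 0.6163 -0.0892 0.125 0.8
```

```text
t 9.25 pos [0.614  0.0897 0.1067] yaw -0.1145 tiltdeg 0.63 w 0.0777 F [ 0.4 -0.1 -0.3] q [ 0.16  0.48 -0.49  1.59  0.24  1.14 -2.07]
rotvec deg [ -0.25   0.6  -52.4 ] shift cur axes [ 0.0225  0.1775 -0.0184] shift turned axes [-0.1268  0.1263 -0.0183]
```

Request:
{"api": "send_rows", "payload": {"steps": [[0,0.5,-7,0,0,0,-1],[0,0,-7.5,0,0,0,-1],[0,0,-7.5,0,0,0,-1],[0,0,-7.5,0,0,0,-1],[0,0,-7.5,0,0,0,-1],[0,0,-7.5,0,0,0,-1],[0,0,-7.5,0,0,0,-1],[0,0,0,-0.035,0.035,-0.01,-1],[0,0,0,-0.035,0.035,-0.01,-1],[0,0,0,-0.035,0.035,0,-1]]}}

```text
time: 10.25
ee_pos: [0.6257, -0.0501, 0.1383]
eef_rot: [0.912, 0.411, 0.008, 0.0]
ft_force: [0.9, 0.2, 0.8]
width: 0.0869
```

```bash
python3 go.py 0.6163 -0.0892 0.13 0.8
```

```text
t 10.25 pos [ 0.6257 -0.0501  0.1383] yaw 0.8473 tiltdeg 0.94 w 0.0869 F [0.9 0.2 0.8] q [ 0.5   0.48 -0.64  1.56  0.3   1.19 -0.92]
rotvec deg [ 0.38 -0.86  2.71] shift cur axes [-0.0356  0.0187  0.0079] shift turned axes [-0.0346  0.0204  0.0083]
```

Request:
{"api": "send_rows", "payload": {"steps": [[0,-0.4,1.5,-0.015,0.008,0,-1],[0,-0.4,0,-0.01,0.005,0,-1],[0,0,0,0,0,0,-1],[0,0,0,0,0,0,-1],[0,0,0,0,0,0,-1],[0,0,0,0,0,0,-1],[0,0,0,0,0,0,-1],[0,0,0,0,0,0,-1],[0,0,0,0,0,0,-1],[0,0,0,0,0,0,-1]]}}

```text
time: 11.25
ee_pos: [0.6186, -0.0802, 0.1383]
eef_rot: [0.917, 0.398, 0.002, 0.004]
ft_force: [0.1, 0.0, 0.1]
width: 0.0869
```

```bash
python3 wr.py w4; python3 go.py 0.6163 -0.0892 0.024 0.8
```

```text
t 11.3 pos [ 0.6186 -0.0802  0.1383] yaw 0.8191 tiltdeg 0.46 w 0.0871 F [-0.6  0.3  0.2] q [ 0.53  0.47 -0.63  1.57  0.3   1.19 -0.9 ]
rotvec deg [ 0.46 -0.01  1.1 ] shift cur axes [-0.0081  0.0035  0.1143] shift turned axes [-0.008   0.0046  0.1143]
```

View pics/w4.png

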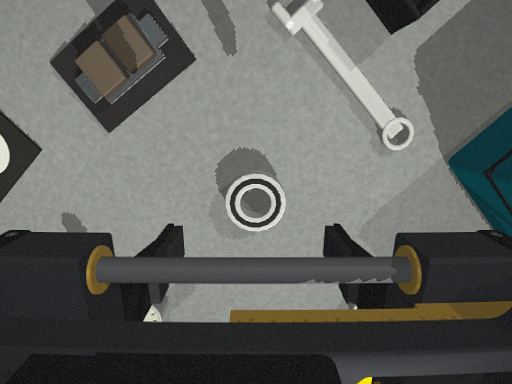

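The pad lies on its tile covering the silhouette. The bearing is at (256,202).

```bash
cat > circ.py <<'E'
from h import *
import sys
def circ(f,x,y,z,D):
    p,d,c=load(f); b=(x-.06,x+.06,y-.06,y+.06); o=warp(p,c,*b,z)
    h=cv2.HoughCircles(cv2.GaussianBlur(cv2.cvtColor(o,cv2.COLOR_BGR2GRAY),(7,7),1.5),cv2.HOUGH_GRADIENT,1,100,param1=80,param2=12,minRadius=int((D/2-.0025)/.0005),maxRadius=int((D/2+.0025)/.0005))
    q=h[0][0]; w=(b[1]-q[1]*.0005,b[3]-q[0]*.0005); print(f,np.round(w,4),'D',q[2]*.001); return proj([[*w,z]],c)[0],c
f,x,y,z,D=sys.argv[1],*map(float,sys.argv[2:6])
print('tri',np.round(tri([circ(f,x,y,z,D),circ('top0.npz',x,y,z,D)]),4))
E
python3 circ.py w4.npz .6163 -.0892 .02 .06
```

```text
w4.npz [ 0.614 -0.088] D 0.059200004
top0.npz [ 0.615 -0.089] D 0.059800003
tri [ 0.6145 -0.0883  0.021 ]
```

Request:
{"api": "send_rows", "payload": {"steps": [[0.4,0,0.5,-0.009,0.002,0,-1],[0,0,0,0,0,0.03,-1],[0,0,0,0,0,0.03,-1],[0,0,0,0,0,0.025,-1],[0,0,0,0,0,0.015,-1],[0,0,0,0,0,0.005,-1],[0,0,0,0,0,0,-1],[0,0,0,0,0,0,-1],[0,0,0,0,0,0,-1],[0,0,0,0,0,0,-1]]}}

```text
time: 12.3
ee_pos: [0.6155, -0.0941, 0.0344]
eef_rot: [0.92, 0.391, 0.002, 0.002]
ft_force: [-0.4, -0.0, 0.6]
width: 0.0869
```

```bash
python3 go.py 0.6145 -0.0885 0.022 0.81
```

```text
t 12.3 pos [ 0.6155 -0.0941  0.0344] yaw 0.8033 tiltdeg 0.37 w 0.0869 F [-0.4 -0.   0.6] q [ 0.52  0.58 -0.58  1.65  0.36  1.01 -0.94]
rotvec deg [ 0.34 -0.13 -0.38] shift cur axes [ 0.0033 -0.0047  0.0124] shift turned axes [ 0.0034 -0.0046  0.0124]
```

Request:
{"api": "send_rows", "payload": {"steps": [[0.3,0,0,0.003,-0.0045,0.006,-1],[0,0,0,0,0,0.006,-1],[0,0,0,0,0,0,-1],[0,0,0,0,0,0,1],[0,0,0,0,0,0,1],[0,0,0,0,0,0,1],[0,0,0,0,0,0,1],[0,0,0,0,0,0,1],[0,0,0,0,0,0,1],[0,0,0,0,0,0,1]], "force": 25}}

```text
time: 13.3
ee_pos: [0.615, -0.0881, 0.0226]
eef_rot: [0.92, 0.391, 0.002, 0.0]
ft_force: [0.3, -0.0, 0.5]
width: 0.0598
```

```bash
python3 go.py 0.4345 0.3648 0.12 0.81
```

```text
t 13.3 pos [ 0.615  -0.0881  0.0226] yaw 0.8037 tiltdeg 0.22 w 0.0598 F [ 0.3 -0.   0.5] q [ 0.51  0.6  -0.58  1.66  0.37  1.   -0.95]
rotvec deg [ 0.1  -0.2  -0.36] shift cur axes [ 0.2011 -0.4441 -0.0975] shift turned axes [ 0.2036 -0.443  -0.0974]
```

Request:
{"api": "send_rows", "payload": {"steps": [[0,0,0,0,0,-0.03,1],[0,0,0,0,0,-0.04,1],[0,0,0,0,-0.01,-0.028,1],[0,0,0,0.018,-0.04,0,1],[0,0,0,0.018,-0.04,0,1],[0,0,0,0.018,-0.04,0,1],[0,0,0,0.018,-0.04,0,1],[0,0,0,0.018,-0.04,0,1],[0,0,0,0.018,-0.04,0,1],[0,0,0,0.018,-0.04,0,1]]}}

```text
time: 14.3
ee_pos: [0.4906, 0.205, 0.1219]
eef_rot: [0.923, 0.384, 0.0, 0.001]
ft_force: [0.2, 0.3, -2.5]
width: 0.0593
```

```bash
python3 go.py 0.4345 0.3648 0.12 0.81
```

```text
t 14.3 pos [0.4906 0.205  0.1219] yaw 0.7893 tiltdeg 0.15 w 0.0593 F [ 0.2  0.3 -2.5] q [ 0.19  0.33 -0.78  1.82  0.26  1.1  -1.46]
rotvec deg [ 0.15  0.04 -1.18] shift cur axes [ 0.0739 -0.1524  0.0015] shift turned axes [ 0.0771 -0.1508  0.0019]
```

Request:
{"api": "send_rows", "payload": {"steps": [[0,0,-1,0.018,-0.036,0,1],[0,0,0,0.018,-0.036,0,1],[0,0,0,0.018,-0.036,0,1],[0,0,0,0.01,-0.02,0,1],[0,0,0,0.005,-0.01,0,1],[0,0,0,0,0,0,1],[0,0,0,0,0,0,1],[0,0,0,0,0,0,1],[0,0,0,0,0,0,1],[0,0,0,0,0,0,1]]}}

```text
time: 15.3
ee_pos: [0.4343, 0.3561, 0.1207]
eef_rot: [0.919, 0.394, -0.001, 0.002]
ft_force: [-0.4, -0.1, -3.1]
width: 0.06
```

```bash
python3 wr.py w5;python3 go.py 0.4345 0.3648 0.027 0.81
```

```text
t 15.35 pos [0.4344 0.356  0.1207] yaw 0.8103 tiltdeg 0.27 w 0.0597 F [ 0.4 -0.5 -2.5] q [-0.09  0.41 -0.82  1.74  0.34  1.14 -1.78]
rotvec deg [0.21 0.17 0.02] shift cur axes [ 0.0067 -0.0063  0.0936] shift turned axes [ 0.0064 -0.006   0.0937]
```

View pics/w5.png

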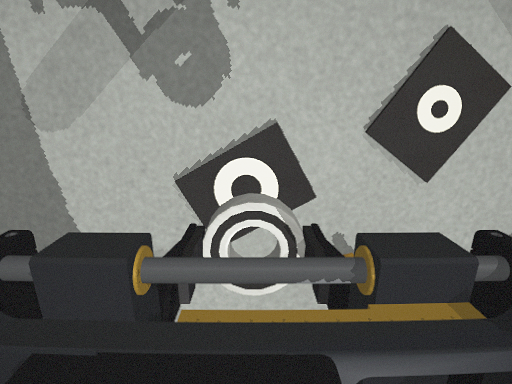

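Request:
{"api": "send_rows", "payload": {"steps": [[0,0,0,0.0065,-0.0062,0,1],[0,0,0,0,0,0.02,1],[0,0,0,0,0,0.025,1],[0,0,0,0,0,0.02,1],[0,0,0,0,0,0.01,1],[0,0,0,0,0,0.005,1],[0,0,0,0,0,0,1],[0,0,0,0,0,0,1],[0,0,0,0,0,0,1],[0,0,0,0,0,0,1]]}}

```text
time: 16.35
ee_pos: [0.4373, 0.3691, 0.0417]
eef_rot: [0.919, 0.393, 0.003, 0.001]
ft_force: [-0.4, -0.3, -1.6]
width: 0.0598
```

```bash
python3 wr.py w6;python3 go.py 0.4345 0.3648 0.0266 0.81
python3 - <<'E'
from h import *
p,d,c=load('w5.npz')
for n,x,y in (('tS',.6116,.2991),):
    b=(x-.06,x+.06,y-.06,y+.06);o=warp(p,c,*b,.004); m=(o.max(2)>190).astype(np.uint8); k,l,s,ce=cv2.connectedComponentsWithStats(m); 
    for i in range(1,k):
        if s[i,4]>2000: print(n,b[1]-ce[i][1]*.0005,b[3]-ce[i][0]*.0005,s[i,4]*.25)
E
```

```text
t 16.4 pos [0.4373 0.3692 0.0418] yaw 0.8084 tiltdeg 0.35 w 0.0596 F [ 1.1  0.5 -2.8] q [-0.16  0.53 -0.77  1.77  0.43  1.01 -1.86]
rotvec deg [ 0.25 -0.25 -0.09] shift cur axes [-0.0052  0.0009  0.0151] shift turned axes [-0.0051  0.001   0.0152]
tS 0.6107626966292135 0.2988798876404494 1112.5
```

View pics/w6.png

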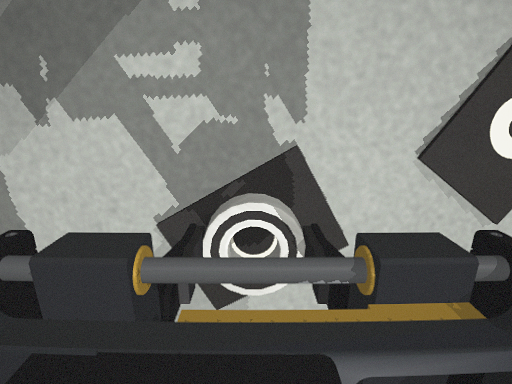

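Request:
{"api": "send_rows", "payload": {"steps": [[0,0,0,-0.005,0.001,0.005,1],[0,0,0,0,0,0.006,1],[0,0,0,0,0,0.003,1],[0,0,0,0,0,0,1],[0,0,0,0,0,0,1],[0,0,0,0,0,0,-1],[0,0,0,0,0,0,-1],[0,0,0,0,0,0,-1],[0,0,0,0,0,-0.03,-1],[0,0,0,0,0,-0.05,-1]]}}

```text
time: 17.4
ee_pos: [0.432, 0.3622, 0.1039]
eef_rot: [0.919, 0.393, -0.001, 0.002]
ft_force: [1.2, -0.1, 0.9]
width: 0.0853
```

```bash
python3 go.py .437 -.0965 .13 .61
```

```text
t 17.4 pos [0.432  0.3622 0.1039] yaw 0.8082 tiltdeg 0.26 w 0.0853 F [ 1.2 -0.1  0.9] q [-0.11  0.44 -0.82  1.74  0.36  1.11 -1.8 ]
rotvec deg [ 0.17  0.2  11.36] shift cur axes [-0.3283  0.3205 -0.0241] shift turned axes [-0.2587  0.3788 -0.0261]
```

Request:
{"api": "send_rows", "payload": {"steps": [[0,0,5.7,0,0,-0.026,-1],[0,0,5.7,0,0,0,-1],[0,0,0,-0.028,0.041,0,-1],[0,0,0,-0.028,0.041,0,-1],[0,0,0,-0.028,0.041,0,-1],[0,0,0,-0.028,0.041,0,-1],[0,0,0,-0.028,0.041,0,-1],[0,0,0,-0.028,0.041,0,-1],[0,0,0,-0.028,0.041,0,-1],[0,0,0,-0.028,0.041,0,-1]]}}

```text
time: 18.4
ee_pos: [0.4363, -0.0293, 0.1397]
eef_rot: [0.953, 0.303, 0.009, -0.001]
ft_force: [1.3, 0.0, -0.1]
width: 0.087
```

```bash
python3 go.py .437 -.0965 .14 .61
```

```text
t 18.4 pos [ 0.4363 -0.0293  0.1397] yaw 0.616 tiltdeg 1.09 w 0.087 F [ 1.3  0.  -0.1] q [ 0.56  0.03 -0.59  2.04  0.01  1.06 -0.99]
rotvec deg [ 0.21 -1.07  0.34] shift cur axes [-0.0382  0.0552 -0.0008] shift turned axes [-0.0379  0.0554 -0.0003]
```

Request:
{"api": "send_rows", "payload": {"steps": [[0,-0.7,0,-0.02,0.025,0,-1],[0,0,0,-0.012,0.018,0,-1],[0,0,0,0,0,0,-1],[0,0,0,0,0,0,-1],[0,0,0,0,0,0,-1],[0,0,0,0,0,0,-1],[0,0,0,0,0,0,-1],[0,0,0,0,0,0,-1],[0,0,0,0,0,0,-1],[0,0,0,0,0,0,-1]]}}

```text
time: 19.4
ee_pos: [0.435, -0.088, 0.1412]
eef_rot: [0.953, 0.301, 0.005, 0.003]
ft_force: [0.3, -0.2, 0.6]
width: 0.087
```

```bash
python3 wr.py w7;python3 go.py .437 -.0965 .027 .61; python3 circ.py w7.npz .437 -.0965 .03 .05
```

```text
t 19.45 pos [ 0.435  -0.088   0.1412] yaw 0.6124 tiltdeg 0.62 w 0.087 F [-0.3 -0.7 -1.3] q [ 0.62  0.04 -0.53  2.02  0.02  1.07 -0.88]
rotvec deg [ 0.45 -0.43  0.14] shift cur axes [-0.0041  0.0072  0.1142] shift turned axes [-0.0032  0.0081  0.1142]
w7.npz [ 0.4362 -0.0968] D 0.0466
top0.npz [ 0.4372 -0.0958] D 0.048900004
tri [ 0.437  -0.0958  0.0338]
```

View pics/w7.png

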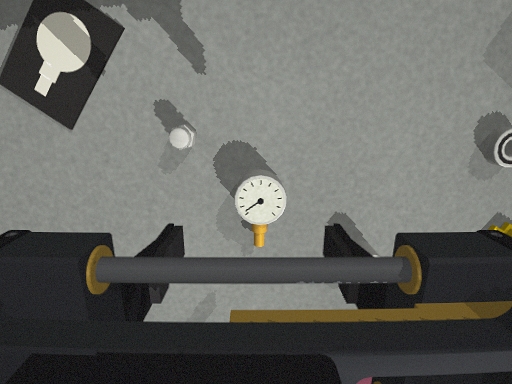

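Request:
{"api": "send_rows", "payload": {"steps": [[0.4,0,0,-0.003,0.007,0,-1],[0,0,0,0,0,0.025,-1],[0,0,0,0,0,0.03,-1],[0,0,0,0,0,0.025,-1],[0,0,0,0,0,0.012,-1],[0,0,0,0,0,0.005,-1],[0,0,0,0,0,0,-1],[0,0,0,0,0,0,-1],[0,0,0,0,0,0,-1],[0,0,0,0,0,0,-1]]}}

```text
time: 20.45
ee_pos: [0.4411, -0.0998, 0.0448]
eef_rot: [0.954, 0.3, 0.006, 0.001]
ft_force: [-0.3, -0.1, -0.8]
width: 0.087
```

```bash
python3 go.py 0.4367 -0.0963 0.025 0.61;python3 - <<'E'
from h import *
for f in ('w7.npz','top0.npz'):
    p,d,c=load(f); x,y=.42,-.1; b=(x-.07,x+.06,y-.07,y+.07);o=warp(p,c,*b,.015).astype(int); m=(o[...,2]-o[...,0]>70).astype(np.uint8); k,l,s,ce=cv2.connectedComponentsWithStats(m); i=1+np.argmax(s[1:,4]); w=(b[1]-ce[i][1]*.0005,b[3]-ce[i][0]*.0005); print(w,'yaw',np.arctan2(-.0963-w[1],.4367-w[0]))
E
```

```text
t 20.45 pos [ 0.4411 -0.0998  0.0448] yaw 0.6095 tiltdeg 0.72 w 0.087 F [-0.3 -0.1 -0.8] q [ 0.6   0.21 -0.51  2.09  0.13  0.86 -0.94]
rotvec deg [ 0.31 -0.65 -0.03] shift cur axes [-0.0018 -0.0055  0.0198] shift turned axes [-0.0016 -0.0054  0.0198]
(np.float64(0.4030235646958012), np.float64(-0.11895415595544132)) yaw 0.5921682701814805
(np.float64(0.40726133447390933), np.float64(-0.11754790419161677)) yaw 0.6251868504405986
```

Request:
{"api": "send_rows", "payload": {"steps": [[0.2,-0.6,0,-0.0018,-0.005,0.008,-1],[0,0,0,0,0,0.008,-1],[0,0,0,0,0,0.003,-1],[0,0,0,0,0,0,1],[0,0,0,0,0,0,1],[0,0,0,0,0,0,1],[0,0,0,0,0,0,1],[0,0,0,0,0,0,1],[0,0,0,0,0,0,1],[0,0,0,0,0,0,1]], "force": 20}}

```text
time: 21.45
ee_pos: [0.4371, -0.0965, 0.025]
eef_rot: [0.954, 0.3, 0.001, 0.001]
ft_force: [0.6, 1.0, -2.5]
width: 0.0498
```

```bash
python3 go.py 0.4500 0.1346 0.13 0.015
```

```text
t 21.45 pos [ 0.4371 -0.0965  0.025 ] yaw 0.6097 tiltdeg 0.17 w 0.0498 F [ 0.6  1.  -2.5] q [ 0.58  0.24 -0.5   2.11  0.16  0.83 -0.98]
rotvec deg [ 0.15 -0.09 34.07] shift cur axes [ 0.143  -0.1818 -0.1054] shift turned axes [ 0.0164 -0.2309 -0.105 ]
```

Request:
{"api": "send_rows", "payload": {"steps": [[0,0,0,0,0,-0.03,1],[0,0,0,0,0,-0.04,1],[0,0,7,0,0,-0.03,1],[0,0,7,0,0,0,1],[0,0,7,0,0,0,1],[0,0,7,0,0,0,1],[0,0,6,0,0,0,1],[0,0,0,0.003,-0.035,0,1],[0,0,0,0.003,-0.035,0,1],[0,0,0,0.003,-0.035,0,1]]}}

```text
time: 22.45
ee_pos: [0.4447, 0.0066, 0.1278]
eef_rot: [1.0, -0.009, -0.0, 0.001]
ft_force: [0.5, -0.2, -2.8]
width: 0.0498
```

```bash
python3 go.py 0.4500 0.1346 0.13 0.015
```

```text
t 22.45 pos [0.4447 0.0066 0.1278] yaw -0.0188 tiltdeg 0.17 w 0.0498 F [ 0.5 -0.2 -2.8] q [ 0.47  0.08 -0.6   2.02  0.05  1.06 -1.75]
rotvec deg [ 0.16  0.04 -1.94] shift cur axes [ 0.0029 -0.1281 -0.0026] shift turned axes [ 0.0072 -0.1279 -0.0022]
```

Request:
{"api": "send_rows", "payload": {"steps": [[0,0,-1.9,0.002,-0.035,0,1],[0,0,0,0.002,-0.035,0,1],[0,0,0,0.002,-0.025,0,1],[0,0,0,0,-0.015,0,1],[0,0,0,0,-0.007,0,1],[0,0,0,0,0,0,1],[0,0,0,0,0,0,1],[0,0,0,0,0,0,1],[0,0,0,0,0,0,1],[0,0,0,0,0,0,1]]}}

```text
time: 23.45
ee_pos: [0.4486, 0.1293, 0.1268]
eef_rot: [1.0, 0.009, -0.001, 0.002]
ft_force: [0.3, 0.1, -2.0]
width: 0.0497
```

```bash
python3 wr.py w8; python3 go.py 0.4500 0.1346 0.03 0.015
```

```text
t 23.5 pos [0.4486 0.1292 0.1267] yaw 0.0178 tiltdeg 0.23 w 0.0495 F [-0.3 -1.3 -1.8] q [ 0.29  0.15 -0.71  1.97  0.11  1.07 -2.02]
rotvec deg [0.2  0.12 0.16] shift cur axes [ 0.0017 -0.0057  0.0967] shift turned axes [ 0.0015 -0.0054  0.0967]
```

View pics/w8.png

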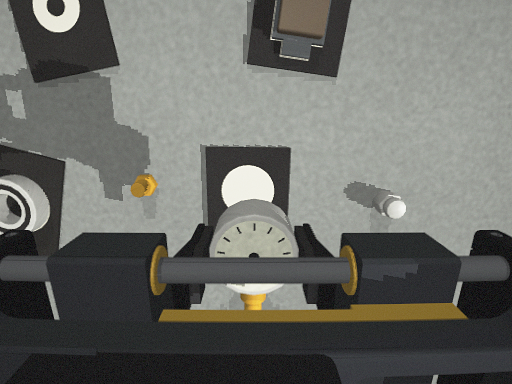

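Run:
```python
from h import *
p,d,c=load('w8.npz'); x,y=.46,.1346; b=(x-.05,x+.06,y-.06,y+.06); o=warp(p,c,*b,.004); cv2.imwrite('pics/o8.png',o)
g=o.max(2)>150
m=g.copy(); 
col=int((.06)/.0005); rows=np.where(g[:,col])[0]; print('disc top x',b[1]-rows[0]*.0005, 'center if r=25.5:',b[1]-rows[0]*.0005-.0255)
dark=np.where(o.max(2)[:,col]<90)[0]; print('tile top edge x',b[1]-dark[0]*.0005,'-> disc centre',b[1]-dark[0]*.0005-.042)
for r in (rows[0]+15,rows[0]+25): 
    cc=np.where(g[r])[0]; cc=cc[(abs(cc-col)<60)]; print('row',r,'y edges',b[3]-cc.min()*.0005,b[3]-cc.max()*.0005,'mid',b[3]-(cc.min()+cc.max())*.00025)
p,d,c=load('top0.npz'); o=warp(p,c,*b,.004); g=o.max(2)>150; rows=np.where(g[:,col])[0]; dark=np.where(o.max(2)[:,col]<100)[0]; print('top:',b[1]-rows[0]*.0005-.0255,b[1]-dark[0]*.0005-.042)
```

```text
disc top x 0.52 center if r=25.5: 0.4945
tile top edge x 0.493 -> disc centre 0.451
row 15 y edges 0.1641 0.1051 mid 0.1346
row 25 y edges 0.1641 0.1051 mid 0.1346
top: 0.4945 0.451
```

Request:
{"api": "send_rows", "payload": {"steps": [[0,0,0,0.001,-0.005,0,1],[0,0,0,0,0,0.02,1],[0,0,0,0,0,0.025,1],[0,0,0,0,0,0.015,1],[0,0,0,0,0,0.01,1],[0,0,0,0,0,0,1],[0,0,0,0,0,0,1],[0,0,0,0,0,0,1],[0,0,0,0,0,0,1],[0,0,0,0,0,0,1]]}}

```text
time: 24.5
ee_pos: [0.4525, 0.136, 0.0576]
eef_rot: [1.0, 0.008, 0.002, 0.001]
ft_force: [0.8, -0.4, -1.3]
width: 0.0494
```

```bash
python3 wr.py w9; python3 go.py 0.4500 0.1346 0.029 0.015
```

```text
t 24.55 pos [0.4525 0.136  0.0576] yaw 0.0164 tiltdeg 0.27 w 0.0498 F [-0.7  0.6 -0.7] q [ 0.24  0.27 -0.69  2.02  0.22  0.92 -2.12]
rotvec deg [ 0.12 -0.24  0.08] shift cur axes [-0.0027  0.0013  0.0286] shift turned axes [-0.0025  0.0013  0.0286]
```

View pics/w9.png

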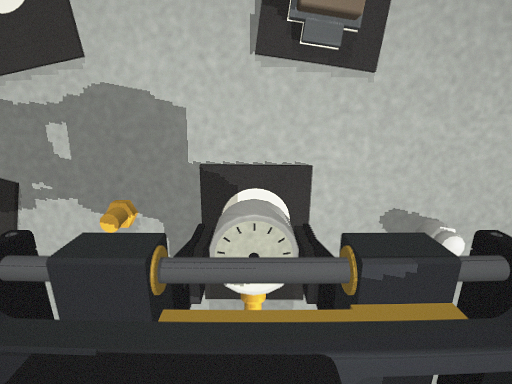

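The dial is over the disc and the stem points the right way. I lower and release.

Request:
{"api": "send_rows", "payload": {"steps": [[0,0,0,-0.002,0.001,0.01,1],[0,0,0,0,0,0.01,1],[0,0,0,0,0,0.004,1],[0,0,0,0,0,0,1],[0,0,0,0,0,0,1],[0,0,0,0,0,0,1],[0,0,0,0,0,0,1],[0,0,0,0,0,0,1],[0,0,0,0,0,0,1],[0,0,0,0,0,0,1]]}}

```text
time: 25.55
ee_pos: [0.4507, 0.1347, 0.0317]
eef_rot: [1.0, 0.008, 0.002, 0.001]
ft_force: [-0.7, 0.5, -1.1]
width: 0.0495
```

```bash
python3 go.py 0.4505 0.1346 0.029 0.015
```

```text
t 25.55 pos [0.4507 0.1347 0.0317] yaw 0.0162 tiltdeg 0.3 w 0.0495 F [-0.7  0.5 -1.1] q [ 0.23  0.31 -0.68  2.04  0.25  0.87 -2.15]
rotvec deg [ 0.12 -0.27  0.07] shift cur axes [-0.0002  0.0001  0.0027] shift turned axes [-0.0002  0.0001  0.0027]
```

Request:
{"api": "send_rows", "payload": {"steps": [[0,0,0,0,0,0.0025,1],[0,0,0,0,0,0,1],[0,0,0,0,0,0,1],[0,0,0,0,0,0,-1],[0,0,0,0,0,0,-1],[0,0,0,0,0,0,-1],[0,0,0,0,0,0,-1],[0,0,0,0,0,-0.03,-1],[0,0,0,0,0,-0.04,-1],[0,0,0,0,0,-0.04,-1]]}}

```text
time: 26.55
ee_pos: [0.4472, 0.1344, 0.138]
eef_rot: [1.0, 0.009, -0.002, 0.001]
ft_force: [1.4, -0.2, 0.9]
width: 0.0864
```

```bash
python3 go.py .62 -.273 .14 .8
```

```text
t 26.55 pos [0.4472 0.1344 0.138 ] yaw 0.017 tiltdeg 0.28 w 0.0864 F [ 1.4 -0.2  0.9] q [ 0.3   0.14 -0.72  1.95  0.1   1.09 -2.02]
rotvec deg [ 2.000e-02  2.900e-01 -4.486e+01] shift cur axes [ 0.1658  0.4103 -0.0018] shift turned axes [-0.1719  0.4078 -0.002 ]
```

Request:
{"api": "send_rows", "payload": {"steps": [[0,0,0,0.018,0.043,0,-1],[0,0,0,0.018,0.043,0,-1],[0,0,0,0.018,0.043,0,-1],[0,0,0,0.018,0.043,0,-1],[0,0,0,0.018,0.043,0,-1],[0,0,0,0.018,0.043,0,-1],[0,0,0,0.018,0.043,0,-1],[0,0,0,0.018,0.043,0,-1],[0,0,-8,0.005,0.02,0,-1],[0,0,-8,0,0,0,-1]]}}

```text
time: 27.55
ee_pos: [0.6131, -0.2403, 0.1477]
eef_rot: [0.988, 0.153, 0.005, 0.004]
ft_force: [0.1, 0.3, -0.7]
width: 0.0873
```

```bash
python3 go.py .62 -.273 .14 .8
```

```text
t 27.55 pos [ 0.6131 -0.2403  0.1477] yaw 0.3074 tiltdeg 0.69 w 0.0873 F [ 0.1  0.3 -0.7] q [ 0.67  0.5  -0.5   1.47  0.25  1.22 -1.12]
rotvec deg [  0.61  -0.35 -28.23] shift cur axes [-0.0034  0.0332  0.0079] shift turned axes [-0.0187  0.0277  0.0077]
```

Request:
{"api": "send_rows", "payload": {"steps": [[0.5,0,-7,0,0,0,-1],[0,0,-7,0,0,0,-1],[0,0,-7,0,0,0,-1],[0,0,-6,0,0,0,-1],[0,0,0,-0.01,0.014,0,-1],[0,0,0,-0.008,0.012,0,-1],[0,0,0,0,0,0,-1],[0,0,0,0,0,0,-1],[0,0,0,0,0,0,-1],[0,0,0,0,0,0,-1]]}}

```text
time: 28.55
ee_pos: [0.619, -0.2778, 0.1455]
eef_rot: [0.923, 0.384, 0.003, -0.001]
ft_force: [-0.6, -0.1, -0.0]
width: 0.0868
```

```bash
python3 wr.py w10; python3 go.py .62 -.273 .022 .8; python3 circ.py w10.npz .6205 -.2725 .016 .04
```

```text
t 28.6 pos [ 0.6189 -0.2777  0.1455] yaw 0.7878 tiltdeg 0.37 w 0.0871 F [-0.2  0.   0.5] q [ 0.75  0.57 -0.56  1.4   0.3   1.26 -0.62]
rotvec deg [ 0.07 -0.36 -0.7 ] shift cur axes [ 0.0033 -0.0027  0.1235] shift turned axes [ 0.0041 -0.0025  0.1235]
w10.npz [ 0.6207 -0.2718] D 0.038500004
top0.npz [ 0.6218 -0.2722] D 0.042000003
tri [ 0.6212 -0.2716  0.0185]
```

View pics/w10.png

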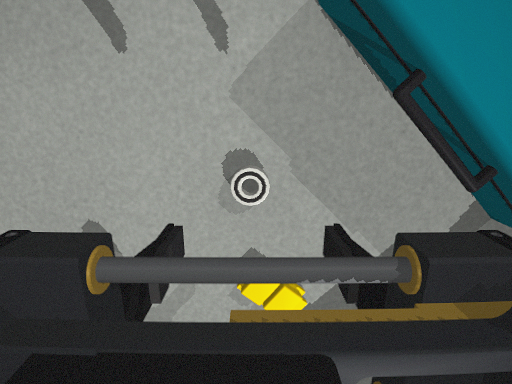

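```bash
python3 - <<'E'
from h import *
p,d,c=load('w10.npz');X=cloud(d,c)
for uv in [(413,85),(440,130),(480,180),(330,15),(450,80)]: print(uv,np.round(X[uv[1],uv[0]],3))
E
python3 go.py .621 -.2718 .020 .8
```

```text
(413, 85) [ 0.769 -0.291  0.075]
(440, 130) [ 0.781 -0.35   0.038]
(480, 180) [ 0.766 -0.387  0.074]
(330, 15) [ 0.78  -0.212  0.011]
(450, 80) [ 0.783 -0.302  0.089]
t 28.6 pos [ 0.6189 -0.2777  0.1455] yaw 0.7878 tiltdeg 0.37 w 0.0871 F [-0.2  0.   0.5] q [ 0.75  0.57 -0.56  1.4   0.3   1.26 -0.62]
rotvec deg [ 0.07 -0.36 -0.7 ] shift cur axes [ 0.0049 -0.0029  0.1256] shift turned axes [ 0.0057 -0.0027  0.1255]
```

Request:
{"api": "send_rows", "payload": {"steps": [[0,-0.3,0,0.004,-0.003,0,-1],[0,0,0,0,0,0.025,-1],[0,0,0,0,0,0.03,-1],[0,0,0,0,0,0.025,-1],[0,0,0,0,0,0.015,-1],[0,0,0,0,0,0.007,-1],[0,0,0,0,0,0,-1],[0,0,0,0,0,0,-1],[0,0,0,0,0,0,-1],[0,0,0,0,0,0,-1]]}}

```text
time: 29.6
ee_pos: [0.624, -0.2683, 0.046]
eef_rot: [0.923, 0.385, 0.003, 0.003]
ft_force: [-0.3, -0.5, -1.3]
width: 0.0868
```

```bash
python3 go.py .621 -.2718 .021 .79
```

```text
t 29.6 pos [ 0.624  -0.2683  0.046 ] yaw 0.7914 tiltdeg 0.51 w 0.0868 F [-0.3 -0.5 -1.3] q [ 0.72  0.66 -0.54  1.48  0.36  1.09 -0.67]
rotvec deg [ 0.46 -0.23  0.08] shift cur axes [-0.0047  0.0001  0.025 ] shift turned axes [-0.0046  0.0003  0.025 ]
```

Request:
{"api": "send_rows", "payload": {"steps": [[0.3,0,0,-0.0045,0,0.01,-1],[0,0,0,0,0,0.009,-1],[0,0,0,0,0,0.005,-1],[0,0,0,0,0,0,1],[0,0,0,0,0,0,1],[0,0,0,0,0,0,1],[0,0,0,0,0,0,1],[0,0,0,0,0,0,1],[0,0,0,0,0,0,1],[0,0,0,0,0,0,1]], "force": 20}}

```text
time: 30.6
ee_pos: [0.6213, -0.2723, 0.0212]
eef_rot: [0.923, 0.385, 0.003, 0.001]
ft_force: [-1.0, -0.5, -0.1]
width: 0.0396
```

```bash
python3 go.py .6113 .2991 .13 .79
```

```text
t 30.6 pos [ 0.6213 -0.2723  0.0212] yaw 0.7909 tiltdeg 0.35 w 0.0396 F [-1.  -0.5 -0.1] q [ 0.72  0.69 -0.53  1.49  0.38  1.05 -0.67]
rotvec deg [ 0.23 -0.26  0.05] shift cur axes [ 0.3997 -0.4085 -0.1087] shift turned axes [ 0.3988 -0.4093 -0.1088]
```

Gripped at 39.6 mm. Lift, then travel in +y.

Request:
{"api": "send_rows", "payload": {"steps": [[0,0,0,0,0,-0.03,1],[0,0,0,0,0,-0.04,1],[0,0,0,0.01,-0.01,-0.035,1],[0,0,0,0.033,-0.034,0,1],[0,0,0,0.033,-0.034,0,1],[0,0,0,0.033,-0.034,0,1],[0,0,0,0.033,-0.034,0,1],[0,0,0,0.033,-0.034,0,1],[0,0,0,0.033,-0.034,0,1],[0,0,0,0.033,-0.034,0,1]]}}

```text
time: 31.6
ee_pos: [0.6145, 0.0745, 0.1296]
eef_rot: [0.926, 0.378, 0.002, 0.003]
ft_force: [1.2, -0.5, -0.8]
width: 0.0396
```

```bash
python3 go.py .6113 .2991 .13 .79
```

```text
t 31.6 pos [0.6145 0.0745 0.1296] yaw 0.7747 tiltdeg 0.46 w 0.0396 F [ 1.2 -0.5 -0.8] q [ 0.32  0.48 -0.68  1.59  0.33  1.18 -1.22]
rotvec deg [ 0.45 -0.12 -0.88] shift cur axes [ 0.1548 -0.1627 -0.0013] shift turned axes [ 0.1573 -0.1603 -0.0004]
```

Request:
{"api": "send_rows", "payload": {"steps": [[0,0,-0.8,0.033,-0.034,0,1],[0,0,0,0.033,-0.034,0,1],[0,0,0,0.033,-0.034,0,1],[0,0,0,0.025,-0.026,0,1],[0,0,0,0.014,-0.014,0,1],[0,0,0,0.004,-0.004,0,1],[0,0,0,0,0,0,1],[0,0,0,0,0,0,1],[0,0,0,0,0,0,1],[0,0,0,0,0,0,1]]}}

```text
time: 32.6
ee_pos: [0.6083, 0.2903, 0.1289]
eef_rot: [0.922, 0.387, 0.003, 0.003]
ft_force: [0.8, 0.3, -1.1]
width: 0.0394
```

```bash
python3 wr.py w11; python3 go.py .6113 .2991 .026 .79
```

```text
t 32.65 pos [0.6084 0.2902 0.1289] yaw 0.7944 tiltdeg 0.45 w 0.0395 F [ 0.  -0.8 -0. ] q [-0.03  0.61 -0.69  1.42  0.4   1.25 -1.54]
rotvec deg [ 0.43 -0.14  0.25] shift cur axes [ 0.0081 -0.005   0.1029] shift turned axes [ 0.0084 -0.0042  0.1029]
```

View pics/w11.png

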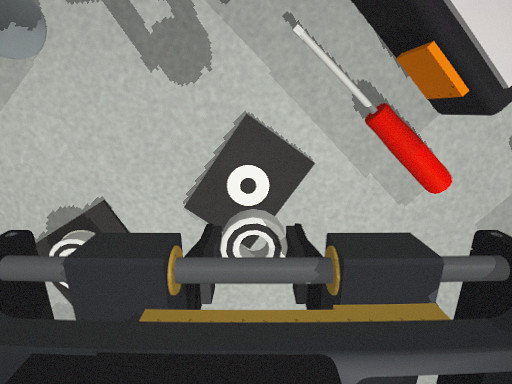

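Request:
{"api": "send_rows", "payload": {"steps": [[0.4,0,0,0.006,-0.004,0,1],[0,0,0,0,0,0.02,1],[0,0,0,0,0,0.025,1],[0,0,0,0,0,0.02,1],[0,0,0,0,0,0.01,1],[0,0,0,0,0,0,1],[0,0,0,0,0,0,1],[0,0,0,0,0,0,1],[0,0,0,0,0,0,1],[0,0,0,0,0,0,1]]}}

```text
time: 33.65
ee_pos: [0.6142, 0.2979, 0.0564]
eef_rot: [0.923, 0.385, 0.004, -0.001]
ft_force: [-0.6, -1.1, 0.1]
width: 0.0392
```

```bash
python3 wr.py w12; python3 go.py .6113 .2991 .0255 .79;  python3 - <<'E'
from h import *
p,d,c=load('w11.npz')
x,y=.6116,.2991
b=(x-.04,x+.06,y-.06,y+.06);o=warp(p,c,*b,.004); m=(o.max(2)>190).astype(np.uint8); k,l,s,ce=cv2.connectedComponentsWithStats(m)
for i in range(1,k):
    if s[i,4]>500: print(b[1]-ce[i][1]*.0005,b[3]-ce[i][0]*.0005,s[i])
E
```

```text
t 33.7 pos [0.6142 0.298  0.0564] yaw 0.7895 tiltdeg 0.54 w 0.0394 F [ 0.4 -0.3  0.4] q [-0.06  0.69 -0.66  1.46  0.45  1.13 -1.58]
rotvec deg [ 0.08 -0.54 -0.03] shift cur axes [-0.0015 -0.0029  0.0309] shift turned axes [-0.0012 -0.0029  0.0309]
0.6103532101824735 0.29901653525568817 [  80   82   82   82 4439]
0.5849938775510204 0.27106326530612246 [157 152  48  48 735]
0.5818584876543209 0.2533168209876543 [185 168  55  32 648]
```

View pics/w12.png

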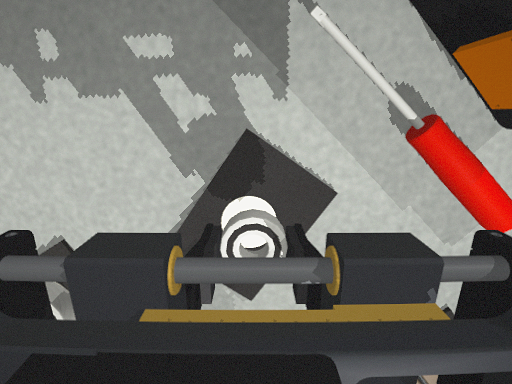

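Request:
{"api": "send_rows", "payload": {"steps": [[0,-0.4,0,-0.0015,-0.0028,0.01,1],[0,0,0,0,0,0.01,1],[0,0,0,0,0,0.006,1],[0,0,0,0,0,0,1],[0,0,0,0,0,0,1],[0,0,0,0,0,0,1],[0,0,0,0,0,0,1],[0,0,0,0,0,0,1],[0,0,0,0,0,0,1],[0,0,0,0,0,0,1]]}}

```text
time: 34.7
ee_pos: [0.6111, 0.2991, 0.0285]
eef_rot: [0.923, 0.385, 0.001, 0.0]
ft_force: [0.3, 0.1, -1.4]
width: 0.0395
```

```bash
python3 go.py .6111 .2990 .0255 .79
```

```text
t 34.7 pos [0.6111 0.2991 0.0285] yaw 0.7895 tiltdeg 0.15 w 0.0395 F [ 0.3  0.1 -1.4] q [-0.07  0.72 -0.65  1.47  0.47  1.1  -1.6 ]
rotvec deg [ 0.09 -0.12 -0.03] shift cur axes [-0.0001  0.      0.003 ] shift turned axes [-0.0001  0.      0.003 ]
```

Request:
{"api": "send_rows", "payload": {"steps": [[0,0,0,0,0,0.003,1],[0,0,0,0,0,0,1],[0,0,0,0,0,0,1],[0,0,0,0,0,0,-1],[0,0,0,0,0,0,-1],[0,0,0,0,0,0,-1],[0,0,0,0,0,0,-1],[0,0,0,0,0,-0.03,-1],[0,0,0,0,0,-0.05,-1],[0,0,0,0,0,-0.05,-1]]}}

```text
time: 35.7
ee_pos: [0.6075, 0.2967, 0.1508]
eef_rot: [0.923, 0.385, -0.005, 0.001]
ft_force: [1.1, -0.4, 0.3]
width: 0.0843
```

```bash
python3 go.py .45 -.2 .25 .79
```

```text
t 35.7 pos [0.6075 0.2967 0.1508] yaw 0.7902 tiltdeg 0.62 w 0.0843 F [ 1.1 -0.4  0.3] q [-0.05  0.61 -0.7   1.38  0.39  1.31 -1.54]
rotvec deg [-0.17  0.59  0.01] shift cur axes [-0.4647  0.2374 -0.095 ] shift turned axes [-0.4637  0.2377 -0.0992]
```

Move clear so the fixed cameras can see all four tiles.

Request:
{"api": "send_rows", "payload": {"steps": [[0,0.5,0,0,0,-0.045,-1],[0,0,0,0,0,-0.045,-1],[0,0,0,-0.04,0.02,0,-1],[0,0,0,-0.04,0.02,0,-1],[0,0,0,-0.04,0.02,0,-1],[0,0,0,-0.04,0.02,0,-1],[0,0,0,-0.04,0.02,0,-1],[0,0,0,-0.04,0.02,0,-1],[0,0,0,-0.04,0.02,0,-1],[0,0,0,-0.04,0.02,0,-1]]}}

```text
time: 36.7
ee_pos: [0.4954, -0.0446, 0.2515]
eef_rot: [0.921, 0.39, 0.009, -0.002]
ft_force: [1.2, -0.5, 0.1]
width: 0.087
```

Request:
{"api": "send_rows", "payload": {"steps": [[0,0,0,-0.02,0.03,0,-1],[0,0,0,-0.02,0.03,0,-1],[0,0,0,-0.02,0.03,0,-1],[0,0,0,-0.02,0.03,0,-1],[0,0,0,-0.02,0.03,0,-1],[0,0,0,-0.02,0.03,0,-1],[0,0,0,0,0,0,-1],[0,0,0,0,0,0,-1],[0,0,0,0,0,0,-1],[0,0,0,0,0,0,-1]]}}

```text
time: 37.7
ee_pos: [0.538, -0.2712, 0.2525]
eef_rot: [0.922, 0.387, 0.008, 0.001]
ft_force: [-0.5, 0.1, 0.1]
width: 0.0869
```

Run:
```python
from h import *; from bench import *
for n in ["scene","top"]:
    p,d=camera(n); c=camera_params(n); np.savez(f"{n}1.npz",p=p,d=d,**{k:np.array(v) for k,v in c.items()}); cv2.imwrite(f'pics/{n}1.png',p)
    if n=='top': cv2.imwrite('pics/ortho1.png',warp(p,c,.36,.70,.04,.44,.015,.0006))
    else: cv2.imwrite('pics/scene1crop.png',cv2.resize(p[60:220,230:400],None,fx=3.5,fy=3.5,interpolation=cv2.INTER_CUBIC))
```

```text
(no output)
```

View pics/ortho1.png

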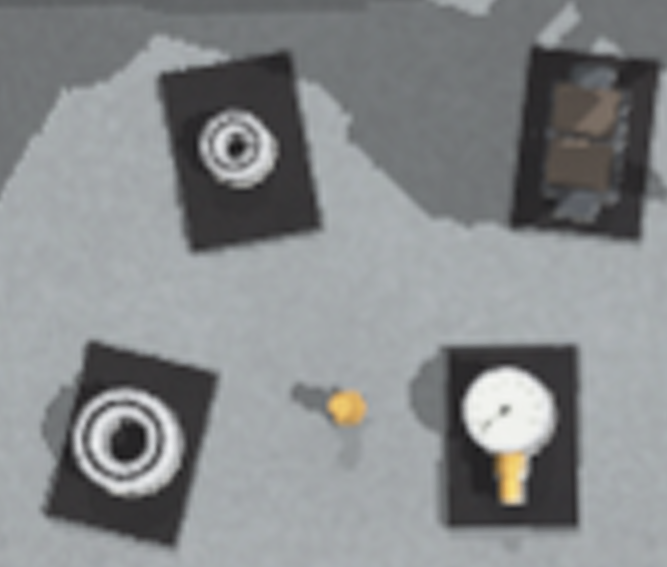

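View pics/scene1crop.png

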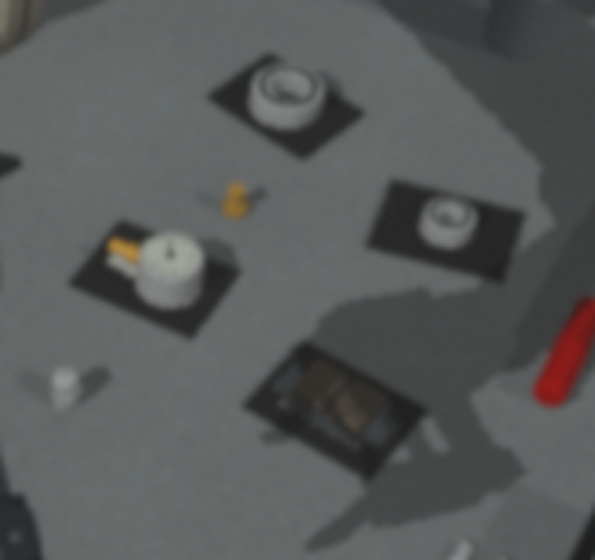

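Run:
```python
from h import *
p,d,c=load('top1.npz'); X=cloud(d,c)
for n,x,y,z,D in [('bL',.4345,.3648,.024,.06),('bS',.6111,.299,.02,.04),('g',.4505,.1346,.034,.05)]:
    b=(x-.04,x+.04,y-.04,y+.04); o=warp(p,c,*b,z)
    h=cv2.HoughCircles(cv2.GaussianBlur(cv2.cvtColor(o,cv2.COLOR_BGR2GRAY),(7,7),1.5),cv2.HOUGH_GRADIENT,1,100,param1=80,param2=12,minRadius=int((D/2-.0025)/.0005),maxRadius=int((D/2+.0025)/.0005))
    q=h[0][0]; w=np.array([b[1]-q[1]*.0005,b[3]-q[0]*.0005]); print(n,np.round(w,4),'err mm',np.round((w-[x,y])*1000,1),'D',q[2]*.001)
    uv=np.round(proj([[*w,z]],c)[0]).astype(int); print('  depth z patch max',np.round(np.percentile(X[uv[1]-6:uv[1]+7,uv[0]-6:uv[0]+7,2],90),4))
x,y=.43,.13;b=(x-.05,x+.03,y-.04,y+.04);o=warp(p,c,*b,.019).astype(int);m=(o[...,2]-o[...,0]>70).astype(np.uint8);k,l,s,ce=cv2.connectedComponentsWithStats(m);i=1+np.argmax(s[1:,4]);w=(b[1]-ce[i][1]*.0005,b[3]-ce[i][0]*.0005);print('stem',w,'gauge yaw',np.arctan2(.1346-w[1],.4505-w[0]))
# pad plus full outline from w4 (unshadowed wrist view) 
for f in ('w4.npz','top1.npz'):
    p,d,c=load(f);x,y=.6167,.0908;b=(x-.05,x+.05,y-.04,y+.04);o=warp(p,c,*b,.022).astype(int)
    m=((o[...,2]-o[...,0]>10)&(o.max(2)<170)).astype(np.uint8);m=cv2.morphologyEx(m,cv2.MORPH_CLOSE,np.ones((13,13)));k,l,s,ce=cv2.connectedComponentsWithStats(m);i=1+np.argmax(s[1:,4])
    r=cv2.minAreaRect(np.argwhere(l==i)[:,::-1].astype(np.float32));print(f,'pad',b[1]-r[0][1]*.0005,b[3]-r[0][0]*.0005,np.array(r[1])*.0005,r[2])
```

```text
bL [0.4358 0.362 ] err mm [ 1.3 -2.8] D 0.061000004
  depth z patch max 0.0266
bS [0.6124 0.2987] err mm [ 1.2 -0.3] D 0.0411
  depth z patch max 0.0229
g [0.4522 0.1344] err mm [ 1.8 -0.2] D 0.0507
  depth z patch max 0.0389
stem (np.float64(0.4150940204563336), np.float64(0.13365499606608972)) gauge yaw 0.02668418273237907
w4.npz pad 0.6225500366210939 0.08396014862060547 [0.05257528 0.07799579] 13.190610885620117
top1.npz pad 0.6167884170532227 0.08934573059082032 [0.03787801 0.05957781] 6.340191841125488
```

Run:
```python
from bench import *
print(read_state()['time'], read_state()['joint_vel']); print(close_job())
```

```text
37.8 [-0.00013763  0.00311524  0.00317931 -0.00341258  0.00172265 -0.00089074
  0.00121773]
the job is handed in; nothing more can be done
None
```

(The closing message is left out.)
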